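# Draw the offcut from under the hold-down bar and slide it into the scrap bin

## Task

Clear the white offcut from the steel cutting plate: press a fingertip down on it, draw it out from under the weighted hold-down bar, then slide it on along the guides and over the plate's open edge so that it drops into the blue scrap bin below. Keep it flat on the plate until it goes over the edge (do not pick it up), and never press on the offcut or plate with more than 20 N. Leave the bin, jar, knife and red tin where they stand.

Things in the scene. Friction and masses are not known exactly. Their poses are not given: they have to be found in the camera images.
- offcut_mid (a point): Centre (half-way up) of the loose white offcut, a stiff smooth sheet 90 mm long (x) x 76 mm wide (y) x 4 mm thick, flat on the plate, x towards the open edge. At the start 5 to 20 mm of its rear end (-x) lies under the hold-down bar. How hard the bar holds it is not known and differs each run: some 2 to 13 N of finger press is needed to draw it; a lighter press slips over it.
- plate: Dark steel cutting plate 285 x 130 x 7 mm on a paper drum (radius 120 mm). Origin: on its top face over the drum's axis, about 110 mm above the table; z up, x to the open edge over the bin, at x = +135 mm (rear end x = -150 mm). It lies on a cushion: pressed, it sinks level by a few mm and springs back; its firmness is not given.
- bar_mid (a point): Middle of the hold-down bar: a steel rod, radius 12 mm, length 126 mm, lying across the plate (along y) at plate x = -75 mm on two red arms hinged behind it at x = -138 mm. It rests on the offcut's rear end by its weight and sinks 4 mm, damped, once that is drawn out; its top is 28 mm above the plate. Falls back if lifted.
- bin: Open blue scrap bin, loose, 170 mm (x) x 160 mm (y) x 78 mm tall, walls and floor 4 mm, standing on the table against the drum below the plate's open edge (its near rim is beneath the overhanging plate). Origin: centre of its underside; x points away from the drum.
- jar: Amber glue jar with a red cap, radius 25 mm, 85 mm tall, standing on the table beside the drum. Origin: centre of its underside. Leave it.
- knife: Craft knife with a wrapped white handle, about 150 mm long (x), 18 mm wide, 16 mm tall, lying on the table beside the bin. Origin: on its underside, near its middle. Leave it.
- tin: Flat red tin, 122 x 82 x 31 mm, on the table behind the drum (at the end away from the bin). Origin: centre of its underside. Leave it.
- offcut: The same white offcut; origin: centre of its underside (2 mm below offcut_mid). It slides between two fixed aluminium guide strips on the plate as tall as itself (4 mm; 2 mm play each side), from plate x = -58 mm to the open edge at y = 40 to 52 mm on either side. About 40 g.

How it is judged:
By the outcome, as a careful person would: the job done as asked, in the order asked, and still so for the second after the job is handed in, with the robot touching nothing.
It also fails if it takes over 61 s, if anything falls off the work surface, if the arm or the gripper's body presses on something with over 40 N, if the wrist force passes 120 N, or if a joint passes its speed limit or range.

## Robot

A 7-joint arm with a two-finger parallel gripper is mounted at the origin on the work surface. World frame = base frame: x ahead of the robot, y to its left, z up, the work surface at z = 0. Lengths are in m, angles in rad, forces in N, time in s.
With the tool pointing down it reaches from about 0.425 to 0.95 m from the base axis. Payload 4.7 kg.
Tool frame: the origin (TCP) lies between the finger pads; the fingertips stand 25 mm ahead of it and the grasp point (between the pads) lies 6 mm ahead of it; z points along the fingers, y is the line along which they close (so a half turn about z gives the same grasp; the last joint's range is limited). The gripper opens to 85 mm and grips with 20 to 120 N. Pads are 22 mm wide; open, the fingers measure 114 mm over their backs; the gripper's body (76 mm by 85 mm) begins 54 mm behind the grasp point. The pads swing forward as they close: fully open they stand 13 mm farther back than shut.
Start: joints at [1.087, 0.469, -0.049, 1.532, 0.024, 1.141, -0.082], TCP at [0.297, -0.606, 0.256] pointing down, gripper open.
Joint ranges: [-2.59, 2.59], [-0.33, 1.99], [-1.39, 1.29], [0.1, 2.45], [-1.04, 4.18], [0.21, 1.99], [-2.66, 2.66]. Speed limits (rad/s): [2.57, 2.57, 3.14, 3.14, 3.14, 3.14, 3.14].

## Interface

Orientations are given as a 3x3 rotation matrix whose columns are the frame's x, y, z axes.
In Python, from rig import * gives the robot as it stands. Calls block until the motion is done:
- movep(position, orientation): joint-space move of the TCP to a pose.
- move_l(position, attitude=None, feed=0.15, until_force=None): straight line of the TCP; attitude=None keeps the orientation; feed is the mean speed in m/s. With until_force (N) it stops when the force on the tool has changed by that much, and returns True; else False.
- move_joints(angles): joint-space move.
- command_gripper(opening, newtons=None): finger opening in m; newtons is the grip in N (None keeps the last); returns when the fingers have stopped.
- sleep(seconds).
- inverse_kinematics(position, orientation): joint angles nearest the present ones, or None.
- sense(): the state.
- camera(name): name is "side" or "top"; returns (picture, depth): 420x560x3 uint8, red, green, blue; 420x560 float32, m along the optical axis (not along the pixel's ray), 0 where there is no reading.
- camera_params(name): a dict with "K" (3x3 intrinsics, pixels), "position" and "rotation" of the camera in the world. Camera axes: x right, y down, z forward; pixel columns grow to the right and rows downward; lengths in m; the calibration is good to about 2 mm. A picture is of the moment at which its call begins. camera_params takes no time and is no camera call.
A pose or a line that the arm cannot do raises Unreachable and nothing moves.
- finish_job(): hands the job in; it is judged then, once.
The state is a dict: "time_s": time; "joint_pos": joint angles; "qd": joint speeds; "joint_efforts": joint torques, N m; "position": TCP position; "tcp_rot": TCP orientation; "wrist_force": force on the tool from outside, world axes, zero at the start; "ft_torque": the same for the moment, N m; "finger_gap": finger opening in m; "gripper_force": force on a finger pad.
Only numpy, scipy, OpenCV 4.12 (cv2) and the standard library are available. Lean on these libraries where they do the work, as an engineer would, in place of code of your own. Each camera call takes 0.05 s, during which the arm holds its last target. There are 200 camera calls.

## Working session

There is one attempt and no reset: what is moved stays moved. The work goes in short steps, each a Python script; the robot and the scene stay as the last script left them, time stands still between calls to the robot, and variables do not carry over. Pictures are saved under pics/ and viewed, at most 10 in all, crops included, and the job is handed in when it is done.

```bash
mkdir -p pics; ls; python3 - <<'E'
from rig import *
import cv2,numpy as np
for n in ("top","side"):
    p,d=camera(n); cv2.imwrite(f"pics/{n}0.png",p[:,:,::-1]); np.savez(f"{n}0.npz",p=p,d=d)
    c=camera_params(n); print(n,{k:np.round(v,3).tolist() for k,v in c.items()})
s=sense(); print(s['time_s'],s['position'],s['tcp_rot'],s['finger_gap'],s['wrist_force'])
E
```

```text
pics
top {'K': [[424.338, 0.0, 279.774], [0.0, 424.338, 212.348], [0.0, 0.0, 1.0]], 'position': [0.538, 0.096, 0.966], 'rotation': [[0.013, -0.998, 0.059], [-1.0, -0.012, 0.006], [-0.005, -0.059, -0.998]]}
side {'K': [[470.888, 0.0, 277.509], [0.0, 470.888, 207.597], [0.0, 0.0, 1.0]], 'position': [0.441, -0.514, 0.765], 'rotation': [[0.958, -0.208, 0.196], [-0.285, -0.695, 0.659], [-0.001, -0.688, -0.726]]}
0.1 [ 0.29632531 -0.60593921  0.25535233] [[ 8.98351263e-01  4.39277077e-01 -8.10977021e-04]
 [ 4.39277825e-01 -8.98349827e-01  1.60623854e-03]
 [-2.29572945e-05 -1.79921065e-03 -9.99998381e-01]] 0.08549002582920043 [ 0.69223615  0.24274546 -0.08293847]
```

View pics/top0.png

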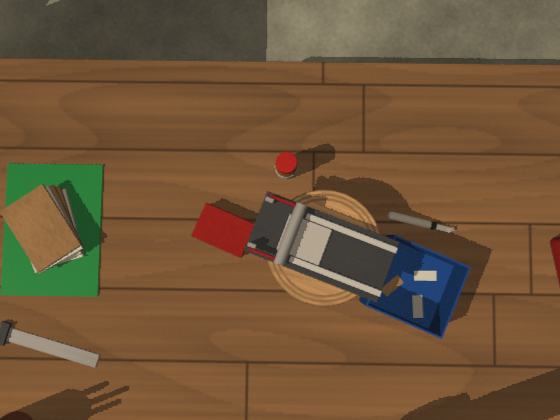

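View pics/side0.png

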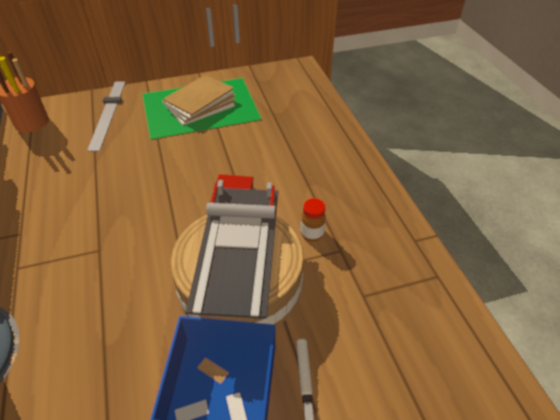

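The top view shows the plate running from (262,195) to (395,290), with the bar at (290,233), the offcut at (312,242) and the bin at (415,285). The jar is at (286,165) and the knife at (422,222). In the side view the bar is at (240,210) and the offcut at (238,235).

```bash
cat > h.py <<'E'
import numpy as np,cv2
from rig import *
def cloud(n,d):
    c=camera_params(n);K=c['K'];v,u=np.mgrid[:420,:560]
    r=np.stack([(u-K[0][2])/K[0][0],(v-K[1][2])/K[1][1],np.ones_like(u)],-1)*d[...,None]
    return r@np.array(c['rotation']).T+np.array(c['position'])
def rect(P):
    (c,s,a)=cv2.minAreaRect((P[:,:2]*1000).astype(np.float32));return np.round(c,1),np.round(s,1),round(a,2)
E
python3 - <<'E'
from h import *
for n in ("top","side"):
    f=np.load(n+"0.npz");p=f['p'].astype(int);d=f['d'];W=cloud(n,d)
    hsv=cv2.cvtColor(f['p'],cv2.COLOR_RGB2HSV)
    reg=(abs(W[...,0]-.48)<.25)&(abs(W[...,1])<.35)
    z=W[...,2]
    lo,hi=((200,180),(460,345)) if n=="top" else ((160,170),(290,330))
    m=np.zeros_like(reg);m[lo[1]:hi[1],lo[0]:hi[0]]=1;m&=d>0
    print(n,"z hist",np.histogram(z[m],bins=np.arange(.09,.152,.004)))
    pl=m&(z>.107)&(z<.16)
    cc,lab,st,_=cv2.connectedComponentsWithStats(pl.astype(np.uint8));k=1+np.argmax(st[1:,4]);pl=lab==k
    print("plate",rect(W[pl]),"med z",np.median(z[pl]))
    white=pl&(hsv[...,1]<60)&(hsv[...,2]>150)&(z<.122)
    cc,lab,st,ce=cv2.connectedComponentsWithStats(white.astype(np.uint8))
    for k in range(1,cc):
        if st[k,4]>60:
            q=W[lab==k];print("white",st[k].tolist(),rect(q),np.median(q[:,2]),q.mean(0).round(4))
    bar=m&(z>.125);print("bar+",rect(W[bar]),z[bar].max())
    b=m&(hsv[...,0]>105)&(hsv[...,0]<130)&(hsv[...,1]>150);print("blue",rect(W[b]),np.percentile(z[b],[5,50,95]))
E
```

```text
top z hist (array([2282,   61,    0,   20, 2844, 4045, 1209,   10,   19,  112,  336,
        442,  125,    0,    0]), array([0.09 , 0.094, 0.098, 0.102, 0.106, 0.11 , 0.114, 0.118, 0.122,
       0.126, 0.13 , 0.134, 0.138, 0.142, 0.146, 0.15 ]))
plate (array([521.4,  17.8]), array([285.4, 130. ]), 69.63) med z 0.11127663596513848
white [310, 215, 87, 38, 525] (array([547.6, -44.9]), array([183.8,  11.6]), 69.45) 0.11393473411057553 [ 0.5472 -0.0459  0.114 ]
white [296, 222, 35, 43, 914] (array([528. ,  34.3]), array([49.8, 75.2]), 69.95) 0.11392799644045815 [0.5279 0.0343 0.114 ]
white [292, 258, 89, 38, 523] (array([461.4, -12.9]), array([185.1,  11.2]), 69.62) 0.11413837547766326 [ 0.4613 -0.0132  0.1141]
bar+ (array([555.4, 108.7]), array([ 82.7, 125.6]), 69.62) 0.1413550755178402
blue (array([ 441.3, -185.7]), array([171.5, 158.2]), 67.47) [0.00185867 0.00546671 0.07740868]
side z hist (array([1555,    1,    3,   96, 4090, 3475,  765,   68,  108,  191,  331,
        381,   43,    0,    0]), array([0.09 , 0.094, 0.098, 0.102, 0.106, 0.11 , 0.114, 0.118, 0.122,
       0.126, 0.13 , 0.134, 0.138, 0.142, 0.146, 0.15 ]))
plate (array([522. ,  16.7]), array([287.4, 130.3]), 69.72) med z 0.11044766161221431
white [193, 222, 75, 94, 2354] (array([504.2, -28. ]), array([190.8, 106.6]), 69.65) 0.11324974594052539 [ 0.5127 -0.0077  0.1132]
bar+ (array([556.2, 107.2]), array([ 86.8, 126.3]), 68.65) 0.14057312778496023
blue (array([ 471. , -113.5]), array([ 21.8, 155.2]), 73.27) [0.04903515 0.06699129 0.07763242]
```

```bash
cat >> h.py <<'E'
ex=np.array([-np.cos(np.radians(69.63)),-np.sin(np.radians(69.63)),0]);ez=np.array([0,0,1.]);ey=np.cross(ez,ex)
C=np.array([.5217,.0173,0]);O=C+.0075*ex
R=np.stack([-ex,ey,-ez],1)
def W2(x,z,y=0.): return O+ex*x+ey*y+ez*z      # TCP in plate xy, world z
def st(t=""):
    s=sense();p=s['position']-O;print(t,"t%.2f"%s['time_s'],"x%.1f y%.1f z%.2f mm"%(p@ex*1e3,p@ey*1e3,s['position'][2]*1e3),"F",np.round(s['wrist_force'],2),"gap%.4f"%s['finger_gap']);return s
E
python3 - <<'E'
from h import *
command_gripper(0,20)
movep(W2(-.026,.24),R); st("above")
move_l(W2(-.026,.152),feed=.12); sleep(.2); st("near")
print(move_l(W2(-.026,.134),feed=.012,until_force=2.5)); sleep(.2); st("touch")
E
```

```text
above t3.29 x-24.9 y0.8 z239.90 mm F [-0.35  0.37  0.02] gap0.0002
near t4.38 x-26.2 y0.4 z152.75 mm F [ 0.71  0.15 -0.07] gap-0.0003
True
touch t5.63 x-26.0 y0.0 z138.36 mm F [ 0.34 -0.4   5.36] gap0.0001
```

```bash
python3 - <<'E'
from h import *
z=sense()['position'][2]
for i in range(12):
    z-=.0003; move_l(W2(-.026,z),feed=.01); sleep(.15); s=st()
    if s['wrist_force'][2]>13: break
E
```

```text
t6.03 x-26.1 y0.1 z138.31 mm F [-0.72 -1.11  5.16] gap0.0004
 t6.43 x-26.0 y0.1 z138.18 mm F [-0.74 -1.42  6.94] gap0.0001
 t6.83 x-26.0 y0.1 z138.01 mm F [-0.65 -0.53  7.32] gap0.0002
 t7.23 x-26.0 y0.1 z137.88 mm F [-1.76 -1.48  9.22] gap0.0003
 t7.63 x-26.0 y0.1 z137.72 mm F [-0.94 -1.08 10.86] gap0.0000
 t8.03 x-26.0 y0.1 z137.58 mm F [-2.56 -0.26 11.06] gap-0.0003
 t8.43 x-26.0 y0.1 z137.41 mm F [-2.51 -0.7  12.17] gap0.0002
 t8.83 x-26.1 y0.1 z137.29 mm F [-4.08 -0.48 12.8 ] gap-0.0000
 t9.23 x-26.1 y0.1 z137.13 mm F [-3.79 -0.58 13.89] gap-0.0000
```

```bash
python3 - <<'E'
from h import *
z=.13836-9*.0003
for x in np.arange(-.020,.0201,.008):
    move_l(W2(x,z),feed=.03); s=st()
    f=np.mean([sense()['wrist_force'][2] for _ in range(3)])
    z+=np.clip((f-14.2)/4500,-.0005,.001)
p,d=camera("top");np.savez("top1.npz",p=p,d=d);cv2.imwrite("pics/top1.png",cv2.resize(p[170:350,180:480,::-1],None,fx=2.5,fy=2.5))
E
```

```text
t9.58 x-22.6 y1.0 z137.54 mm F [-0.84  3.44 11.94] gap-0.0001
 t10.00 x-15.1 y1.6 z137.43 mm F [ 0.91  2.99 12.41] gap-0.0001
 t10.42 x-7.4 y2.0 z137.30 mm F [ 1.02  3.28 12.88] gap0.0003
 t10.83 x1.4 y2.1 z137.06 mm F [ 0.21  2.33 15.31] gap0.0000
 t11.25 x10.0 y2.1 z137.11 mm F [ 1.3   1.68 13.39] gap0.0002
 t11.67 x17.8 y2.2 z137.06 mm F [-0.27  1.37 14.18] gap0.0001
```

View pics/top1.png

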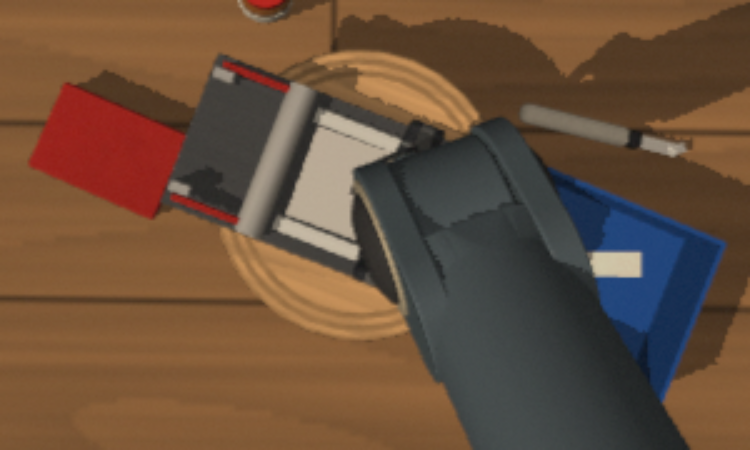

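The arm covers the front. White is still visible up to the bar at (300,165), so I can't yet tell a draw from a slip. I'll carry on and check for a gap behind the offcut.

```bash
python3 - <<'E'
from h import *
z=sense()['position'][2]
z=.13836-.0028+.0000
# commanded z resumes near last: measured 137.06 at ~14N
from rig import *
z=sense()['position'][2]-.0016
for x in np.arange(.028,.0761,.008):
    move_l(W2(x,z),feed=.03); st()
    f=np.mean([sense()['wrist_force'][2] for _ in range(3)])
    z+=np.clip((f-14)/4500,-.0005,.001)
    if f>17: z+=.0005
p,d=camera("top");np.savez("top2.npz",p=p,d=d);cv2.imwrite("pics/top2.png",cv2.resize(p[170:350,180:480,::-1],None,fx=2.5,fy=2.5))
E
```

```text
t12.13 x26.5 y1.8 z137.44 mm F [ 0.7   1.26 12.43] gap-0.0001
 t12.55 x34.3 y2.0 z137.24 mm F [ 0.25  1.3  13.2 ] gap-0.0002
 t12.97 x42.2 y2.1 z137.17 mm F [ 0.74  0.58 14.45] gap0.0001
 t13.38 x50.3 y2.2 z137.23 mm F [ 0.19  1.76 13.67] gap-0.0001
 t13.80 x58.3 y2.2 z137.22 mm F [ 1.29  1.62 14.36] gap0.0001
 t14.22 x66.4 y2.2 z137.20 mm F [ 0.32  0.83 14.01] gap-0.0001
 t14.63 x74.4 y2.2 z137.22 mm F [-0.08  1.88 14.12] gap0.0001
```

View pics/top2.png

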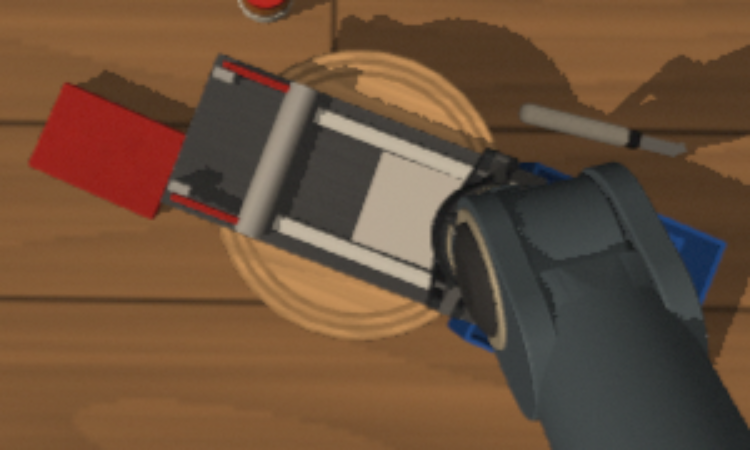

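The picture shows the offcut drawn clear. Its rear edge runs about (383,150)–(353,240), with dark plate between it and the bar. Next I measure the rear edge, lift, go behind it and push.

```bash
python3 - <<'E'
from h import *
f=np.load("top2.npz");W=cloud("top",f['d'])-O
hsv=cv2.cvtColor(f['p'],cv2.COLOR_RGB2HSV)
X=W@ex;Y=W@ey
m=(hsv[...,1]<60)&(hsv[...,2]>130)&(abs(Y)<.03)&(X>-.05)&(X<.13)&(W[...,2]<.12)&(W[...,2]>.1)
r=np.percentile(X[m],1);print("rear",r,m.sum())
x,z=.0764,sense()['position'][2]
move_l(W2(x,z+.006),feed=.02); move_l(W2(x,.165),feed=.1); st("lift")
xb=r-.011-.014
move_l(W2(xb,.165),feed=.1); move_l(W2(xb,.141),feed=.08); sleep(.2); st("behind")
print(move_l(W2(xb,.130),feed=.008,until_force=2)); sleep(.1); s=st("plate touch")
E
```

```text
rear 0.0037729086398068604 886
lift t15.61 x76.4 y0.2 z165.20 mm F [0.35 0.06 0.4 ] gap-0.0001
behind t17.38 x-21.4 y0.2 z141.30 mm F [ 0.04  0.41 -0.47] gap0.0003
True
plate touch t18.33 x-21.3 y0.1 z134.52 mm F [-0.06 -0.09  4.95] gap-0.0001
```

```bash
python3 - <<'E'
from h import *
move_l(W2(-.0213,.1360),feed=.01); sleep(.1); st("raised")
for x in (.0,.03,.055):
    move_l(W2(x,.1360),feed=.05); st()
p,d=camera("top");np.savez("top3.npz",p=p,d=d)
a=cv2.resize(p[190:350,240:480,::-1],None,fx=1.6,fy=1.6)
p,d=camera("side");b=cv2.resize(p[190:420,140:320,::-1],None,fx=2,fy=2)
c=np.zeros((460,a.shape[1]+b.shape[1],3),np.uint8);c[:a.shape[0],:a.shape[1]]=a;c[:b.shape[0],a.shape[1]:]=b
cv2.imwrite("pics/mid3.png",c)
E
```

```text
raised t18.79 x-21.1 y-0.3 z135.67 mm F [0.22 0.26 0.79] gap0.0002
 t19.37 x0.3 y0.1 z136.06 mm F [ 0.31 -0.88 -0.23] gap-0.0001
 t20.12 x29.9 y0.0 z136.05 mm F [ 0.69 -0.26 -0.23] gap0.0001
 t20.77 x55.1 y0.1 z136.06 mm F [-0.68 -0.27  0.64] gap-0.0004
```

View pics/mid3.png

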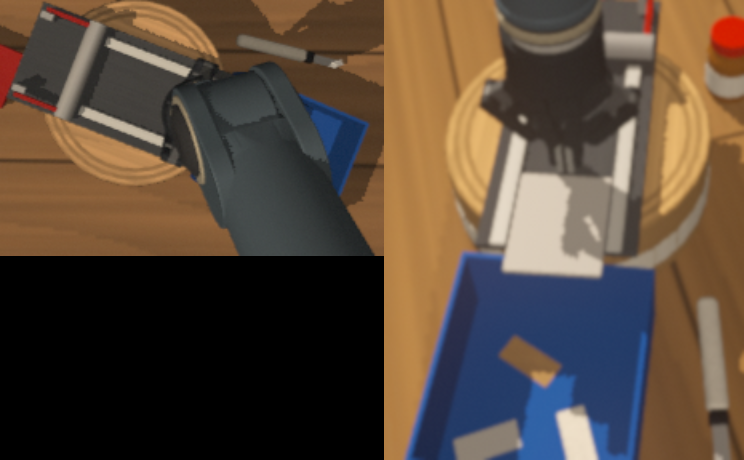

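The finger at (570,160) is pushing the flat offcut. Its front edge (555,272) already overhangs the bin, and it sits square between the guides.

```bash
python3 - <<'E'
from h import *
move_l(W2(.132,.1360),feed=.08); st(); sleep(.5)
move_l(W2(.125,.20),feed=.12); movep([.297,-.5,.28],R); sleep(.3); st()
p,d=camera("top");np.savez("top4.npz",p=p,d=d)
a=p[150:350,190:490,::-1]
p,d=camera("side");b=cv2.resize(p[170:420,140:340,::-1],None,fx=2,fy=2)
c=np.zeros((500,700,3),np.uint8);c[:200,:300]=a;c[:,300:]=b
cv2.imwrite("pics/end4.png",c)
E
```

```text
t21.98 x131.3 y0.0 z136.08 mm F [ 0.85  0.51 -0.58] gap-0.0001
 t25.07 x555.0 y-30.2 z279.97 mm F [-0.79  0.02 -0.  ] gap-0.0001
```

View pics/end4.png

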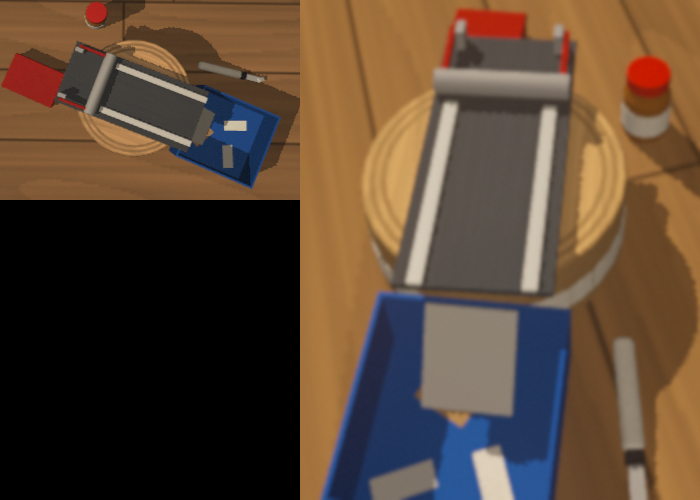

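The plate is empty and the offcut is in the bin at (470,360). Bin, jar, knife and tin appear unmoved. One quick check of its height and the bin's position before I hand in.

```bash
python3 - <<'E'
from h import *
p,d=camera("side");W=cloud("side",d);q=W[320:378,213:247].reshape(-1,3)
X=(q-O)@ex;print("offcut z",np.percentile(q[:,2],[2,50,98]),"x",np.percentile(X,[2,98]))
for k in("top0","top4"):
    f=np.load(k+".npz");V=cloud("top",f['d']);h=cv2.cvtColor(f['p'],cv2.COLOR_RGB2HSV)
    b=np.zeros(h.shape[:2],bool);b[180:345,200:475]=1
    b&=(h[...,0]>105)&(h[...,0]<130)&(h[...,1]>150);print(rect(V[b]))
E
```

```text
offcut z [0.00443121 0.04308402 0.07773546] x [0.1279264  0.19013068]
(array([482.1, -88.2]), array([383.1, 158.2]), 67.36)
(array([481.8, -88. ]), array([383.1, 158.1]), 67.53)
```

```bash
python3 - <<'E'
from h import *
p,d=camera("side");W=cloud("side",d)
for v in range(314,386,4): q=W[v,232]-O; print(v,p[v,232],"x%.1f y%.1f z%.1f"%(q@ex*1e3,q@ey*1e3,q[2]*1e3))
E
```

```text
314 [76 71 65] x132.7 y10.8 z106.6
318 [108  80  49] x119.9 y6.6 z71.9
322 [43 59 92] x130.0 y8.3 z76.8
326 [142 130 116] x135.4 y8.8 z73.4
330 [142 130 116] x140.1 y9.1 z68.9
334 [142 131 116] x144.6 y9.3 z64.1
338 [141 129 114] x149.2 y9.6 z59.2
342 [142 130 116] x152.3 y9.4 z51.5
346 [142 130 115] x156.8 y9.7 z46.5
350 [142 130 116] x160.8 y9.8 z40.4
354 [142 130 115] x165.7 y10.1 z36.2
358 [142 130 116] x170.2 y10.4 z31.1
362 [142 130 116] x174.4 y10.5 z25.3
366 [142 130 115] x179.2 y10.8 z20.8
370 [141 128 115] x183.8 y11.1 z15.8
374 [140 128 114] x187.2 y11.0 z8.2
378 [ 40  60 101] x192.7 y11.5 z5.2
382 [ 40  88 152] x198.6 y12.1 z3.3
```

The offcut leans inside the bin, with its foot on the floor and its top edge at about 75 mm, below the 78 mm rim. It is still and wholly inside, so I'm handing in.

```bash
python3 -c "
from rig import *
print(finish_job())"
```

```text
the job is handed in; nothing more can be done
None
```

The offcut was drawn out from under the bar at about 14 N (highest reading 15.3 N) and pushed flat over the open edge into the bin, where it leans just below the rim; the bin measured unmoved, the jar, knife and tin look unmoved, and the job was handed in after about 25 s of robot time.

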